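# Try the spring plunger, then close the gear housing on its dowels and hold it shut

## Robot

A 6-joint arm with a two-finger parallel gripper is mounted at the origin on the work surface. World frame = base frame: x ahead of the robot, y to its left, z up, the work surface at z = 0. Lengths are in m, angles in rad, forces in N, time in s.
With the tool pointing down it reaches from about 0.375 to 0.9 m from the base axis. Payload 3.1 kg.
Tool frame: the origin (TCP) lies at the very end of the fingers, on their centre line; the grasp point (between the pads) lies 19 mm behind it (tcp_to_grasp is the distance from the TCP to the grasp point, in m); z points along the fingers, y is the direction in which the jaws open and shut (so a half turn about z gives the same grasp; the last joint's range is limited). The gripper opens to 85 mm and grips with 20 to 120 N. Pads are 22 mm wide; open, the fingers measure 114 mm over their backs; the gripper's body (76 mm by 85 mm) begins 54 mm behind the grasp point. The pads swing forward as they close: fully open they stand 13 mm farther back than shut.
Start: joints at [-1.321, 0.527, 1.433, -0, 1.181, -0.178], TCP at [0.26, -0.568, 0.231] pointing down, gripper open.
Joint ranges: [-3.08, 3.08], [-0.75, 2.2], [0.22, 2.44], [-1.43, 4.57], [0, 2.65], [-2.85, 2.85]. Speed limits (rad/s): [2.79, 2.79, 3.14, 3.14, 3.14, 3.14].

## Interface

Orientations are given as a unit quaternion [x, y, z, w].
In Python, from station import sense, snapshot, camera_info, sign_off, tcp_to_grasp gives the robot as it stands.
- The arm moves only by the shell command python3 -m inch 'ROWS' [FORCE]. ROWS is JSON, a list of rows, each a list of 3 entries, a list of its own where there are three numbers: the closure, from -1 (fully open) to 1 (shut), so that 0 is half open, then the shift along the tool's x, y, z normalised to -1 to 1, where 1 is 10 cm, then the turn, a rotation vector about the tool's x, y, z normalised to -1 to 1, where 1 is 360 degrees. In form: [[jaw, [dx, dy, dz], [ax, ay, az]], ...]. A call has 1 to 20 rows; each row is the pose to reach, as a shift and turn from the pose commanded when the call began, along the tool's axes at that moment, turning the shorter way round; what a row does not reach only later rows make up. A row lasts 1/10 s, in which the tool goes at most 50 mm and 8.59 degrees, less where a joint would pass 70% of its speed; a pose out of reach is approached as far as the arm can. A call with a number of a shift or a turn outside -1 to 1 is refused whole. A call with a gripper value outside its range is refused whole. The fingers move at their own pace and stop on an object; FORCE is the grip in N (left out, the last holds). Time passes only in rows, so rows that repeat a pose let the fingers close. It gives the time, the measured TCP pose, the force and the opening at its end, in the units of the state.
- sense(): the state, without advancing time (a new reading comes with each control period).
- snapshot(name): name is "scene" or "top"; returns (picture, depth): 400x640x3 uint8, blue, green, red; 400x640 float32, m along the optical axis (not along the pixel's ray), 0 where there is no reading.
- camera_info(name): a dict with "K" (3x3 intrinsics, pixels), "origin" and "orientation" of the camera in the world. Camera axes: x right, y down, z forward; pixel columns grow to the right and rows downward; lengths in m; the calibration is good to about 2 mm. A picture is of the moment at which its call begins. camera_info takes no time and is no camera call.
- sign_off(): hands the job in, once; it reports no verdict.
The state is a dict: "t": time; "q": joint angles; "qd": joint speeds; "tau": joint torques, N m; "tcp_pos": TCP position; "tool_rot": TCP orientation; "force": force on the tool from outside, world axes, zero at the start; "ft_torque": the same for the moment, N m; "finger_gap": opening from 0.0 (shut) to 1.0 (fully open).
Only numpy, scipy, OpenCV 4.12 (cv2) and the standard library are available. Lean on these libraries where they do the work, as an engineer would, in place of code of your own. Each camera call takes 0.05 s, during which the arm holds its last target.

## Task

First press the spring plunger in the middle of the lower gear housing half down to its stop and let it spring back up, to check that it moves freely. Then take the matching cover (the oblong one with the hump, not the round cap), align it on the two dowels with its cable lug over the lug of the lower half, and press it down against the plunger until the two faces meet. Finish while still holding the pair pressed shut, without letting go, and leave the other things on the bench where they are.

Things in the scene. Friction and masses are not known exactly. Their poses are not given: they have to be found in the camera images.
- lower_half: lower half of an aluminium gear housing on a dark steel nest plate 180 x 120 x 10 mm, fixed to the bench. Origin: centre of the plate's underside, z up. The half is 120 (x) by 70 (y) mm; flat mating face 55 mm above the origin; open well 52 x 46 mm in its middle; cable lug 14 mm long, 24 mm wide on its +x end. Two steel dowels stand on the face, unevenly placed: the cover fits one way round only
- lower_face (a point): centre of the mating face of the lower half, 55 mm above the underside of the nest; axes as lower_half (z up)
- dowel0_tip (a point): top of dowel 0, 18 mm above the mating face, at x = -44, y = +20 mm of the lower half. Both dowels are fixed, 9 mm in diameter, 18 mm tall, the last 6 mm tapering to 4.4 mm
- dowel1_tip (a point): top of dowel 1, 18 mm above the mating face, at x = +44, y = -4 mm of the lower half; same size as dowel 0
- plunger (a joint): travel of the spring plunger in the well of the lower half, m: 0 up (at rest), grows as it is pressed straight down, stop at 0.010. The spring takes about 4.8 N to start, 8.8 N at the stop, and pushes it up again when let go. The closed cover holds it at about 0.008
- plunger_top (a point): centre of the plunger's flat round steel head, 26 mm across; at rest 16 mm above the mating face (71 mm above the bench), in the middle of the lower half; moves with the plunger
- cover: cover (upper half), loose, aluminium, 0.15 to 0.31 kg, lying right side up. Origin: centre of its underside (its mating face), z up. Flange 120 (x) by 70 (y) by 14 mm thick, lug at +x as on the lower half. Pocket 52 x 46 mm, 8 mm deep underneath: its roof meets the plunger with the faces still 8 mm apart; closing then takes 5 to 7 N. Fitted, its origin and axes match lower_face
- cover_hump (a point): top centre of the cover's hump, the part to grip, 50 mm above the cover's origin. The hump is 56 mm along the cover's x and 34 mm along its y, with flat upright sides, and rises from the flange top (14 mm above the origin) to 50 mm
- cover_hole0 (a point): mouth, at the cover's underside, of the through hole for dowel 0: x = -44, y = +20 mm of the cover, 10.6 mm in diameter
- cover_hole1 (a point): mouth, at the cover's underside, of the through hole for dowel 1: x = +44, y = -4 mm of the cover, 10.6 mm in diameter
- cover_lug (a point): middle of the cover's cable lug, 67 mm from the cover's origin along its +x, 7 mm above its underside
- round_cap: bystander: round aluminium cap, flange 86 mm across, 30 mm tall, lying on the bench; origin centre of underside
- gear: bystander: steel spur gear 56 mm across, 22 mm tall, on the bench; origin centre of underside
- bracket: bystander: small L-shaped sheet steel bracket 50 x 60 x 43 mm; origin centre of underside
- motor: bystander: standing cylindrical motor, 42 mm across, 72 mm tall; origin centre of underside
- jar: bystander: small closed jar, 52 mm across, 70 mm tall; origin centre of underside
- screwdriver: bystander: screwdriver lying on the bench along its own x, about 200 mm long

How it is judged:
On the way, in this order (a step that is already met when the one before it is completed fails the run):
1. the plunger is pressed down to its stop (at least 9 of its 10 mm) (value of joint plunger above 0.009 m), for 0.1 s.
2. the plunger has been let go and has sprung back up, the cover not yet on it (value of joint plunger below 0.0015 m and horizontal distance between cover and lower_face above 0.08 m), for 0.1 s.
3. the cover is on both dowels, the right way round, faces less than 11 mm apart (horizontal distance between cover and lower_face below 0.004 m and angle between the x axis of cover and the x axis of lower_half, either way round below 0.06 rad and x of cover_lug in the frame of lower_half above 0.05 m and z of cover in the frame of lower_face below 0.011 m), for 0.1 s.
At the end, for the whole second after the job is handed in: the cover sits on both dowels the right way round (centre within 4 mm, yaw within 0.06 rad, lug over lug), level within 0.04 rad, its face within 1.8 mm of the lower half's, the plunger held down at least 6 mm, and the fingers still bearing on the cover with more than 2 N, cover at rest (horizontal distance between cover and lower_face below 0.004 m and angle between the x axis of cover and the x axis of lower_half, either way round below 0.06 rad and x of cover_lug in the frame of lower_half above 0.05 m and z of cover in the frame of lower_face between -0.003 and 0.0018 m and angle between cover's own z axis and vertical below 0.04 rad and value of joint plunger above 0.006 m and contact force between the fingers and cover above 2 N and linear speed of cover below 0.02 m/s); the arm keeps its last pose, push and grip.
It fails at once if a bystander (round cap, gear, bracket, motor, jar or screwdriver) is moved more than 30 mm (distance of any of round_cap, gear, bracket, motor, jar, screwdriver from where it was at the start of the episode above 0.03 m).
It also fails if it takes over 51 s, if anything falls off the work surface, if the arm or the gripper's body presses on something with over 40 N, if the wrist force passes 120 N, or if a joint passes its speed limit or range.

## Working session

There is one attempt and no reset: what is moved stays moved. The work goes in short steps, Python scripts to look and compute and a shell command to move; the robot and the scene stay as the last step left them, time stands still between calls to the robot, and variables do not carry over. Pictures are saved under pics/ and viewed, and the job is handed in when it is done.

```bash
ls; mkdir -p pics; cat > h.py <<'E'
import numpy as np, cv2
from scipy.spatial.transform import Rotation as R
from station import sense, snapshot, camera_info, tcp_to_grasp
def cloud(name,tag):
    im,d=snapshot(name); ci=camera_info(name); K=np.array(ci["K"])
    v,u=np.mgrid[0:d.shape[0],0:d.shape[1]]
    P=np.stack([(u-K[0,2])/K[0,0]*d,(v-K[1,2])/K[1,1]*d,d],-1)
    W=P@R.from_quat(ci["orientation"]).as_matrix().T+np.array(ci["origin"])
    W[d==0]=np.nan
    cv2.imwrite(f"pics/{tag}.png",im); np.savez(f"{tag}.npz",im=im,d=d,W=W)
    return im,d,W
E
python3 - <<'E'
from h import *
for n in("scene","top"):
    im,d,W=cloud(n,n+"0"); ci=camera_info(n); print(n,ci)
print(sense(),tcp_to_grasp)
E
```

```text
pics
scene {'K': array([[406.51552002,   0.        , 322.65976038],
       [  0.        , 406.51552002, 201.29843473],
       [  0.        ,   0.        ,   1.        ]]), 'origin': array([ 1.02704184, -0.56301938,  0.9324959 ]), 'orientation': array([ 0.87780583,  0.32591236, -0.12304013, -0.32878439])}
top {'K': array([[492.41808479,   0.        , 319.38955879],
       [  0.        , 492.41808479, 192.64378013],
       [  0.        ,   0.        ,   1.        ]]), 'origin': array([0.34557753, 0.00449791, 1.58389325]), 'orientation': array([-0.70415293,  0.70669918, -0.04659966,  0.05072867])}
{'t': 0.1, 'q': array([-1.32051200e+00,  5.28385777e-01,  1.43379065e+00, -1.34742202e-05,
        1.18139303e+00, -1.78523370e-01]), 'qd': array([-0.00072908, -0.00214965, -0.00252826,  0.00073533,  0.00122027,
       -0.00024512]), 'tau': array([-5.32215818e-04, -4.43305635e+01, -1.78586125e+01, -3.18711691e-04,
        3.87032764e-03,  3.48069690e-06]), 'tcp_pos': array([ 0.25971304, -0.5677686 ,  0.2304185 ]), 'tool_rot': array([ 9.77102385e-01,  2.12767368e-01, -4.16829150e-05, -9.87541917e-04]), 'force': array([-0.62306399,  0.05805134,  0.20208177]), 'ft_torque': array([0.02425946, 0.00155949, 0.00910047]), 'finger_gap': 1.0006626513758372} 0.0187
```

View pics/scene0.png

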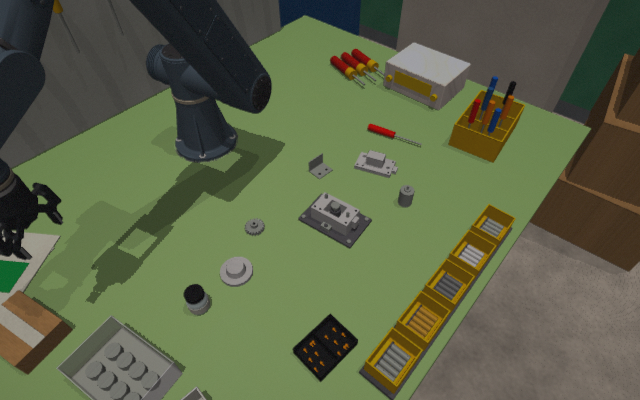

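View pics/top0.png

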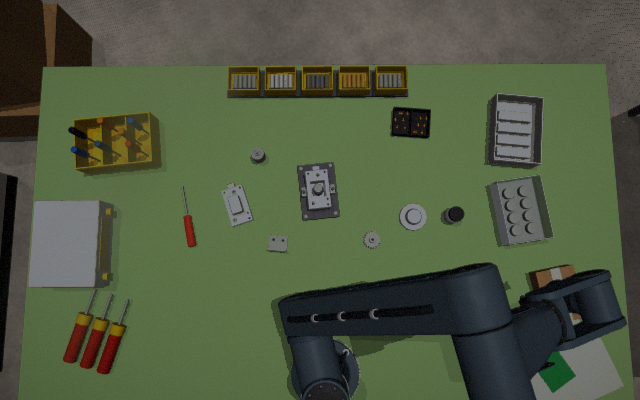

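The scene view has the nest at about (336,217) and the cover at (376,161). The top view has the nest at (318,190) and the cover at (237,205). The round cap, gear, bracket, jar, motor and screwdriver are separate from both. Next I'll enlarge and measure.

```bash
python3 - <<'E'
from h import *
im=cv2.imread("pics/top0.png"); a=im[150:250,200:360]; 
im2=cv2.imread("pics/scene0.png"); b=im2[140:250,290:430]
cv2.imwrite("pics/c1.png",cv2.resize(a,None,fx=5,fy=5,interpolation=cv2.INTER_CUBIC))
cv2.imwrite("pics/c2.png",cv2.resize(b,None,fx=5,fy=5,interpolation=cv2.INTER_CUBIC))
W=np.load("top0.npz")["W"]; W2=np.load("scene0.npz")["W"]
def st(n,W,x0,x1,y0,y1,z0,z1):
    m=(W[...,0]>x0)&(W[...,0]<x1)&(W[...,1]>y0)&(W[...,1]<y1)&(W[...,2]>z0)&(W[...,2]<z1)
    p=W[m]; 
    if len(p)<5: print(n,len(p));return
    r=cv2.minAreaRect(p[:,:2].astype(np.float32)); print(n,len(p),"rect",np.round(r[0],4),np.round(r[1],4),round(r[2],1),"z",np.round(np.percentile(p[:,2],[5,50,95]),4))
print("pix nest",W[190,318],"cover",W[205,237],W2[217,336],W2[161,376])
for n,Wx in(("top",W),("scene",W2)):
    c=W[190,318];k=W[205,237]
    b=lambda c,r:(c[0]-r,c[0]+r,c[1]-r,c[1]+r)
    st(n+" plate",Wx,*b(c,.13),.004,.016); st(n+" lower face",Wx,*b(c,.13),.045,.062); st(n+" plunger",Wx,*b(c,.03),.065,.08)
    st(n+" dow",Wx,*b(c,.13),.0635,.08)
    st(n+" cov flange",Wx,*b(k,.11),.009,.02); st(n+" hump",Wx,*b(k,.08),.042,.06)
    st(n+" bench",Wx,c[0]-.3,c[0]+.2,c[1]-.2,c[1]+.3,-.01,.006)
E
```

```text
pix nest [0.56405064 0.01732876 0.06808695] cover [0.51955355 0.27082333 0.05522246] [ 0.59136977 -0.00347974  0.05440661] [0.53477761 0.26596875 0.0396809 ]
top plate 1392 rect [0.5631 0.0172] [0.2578 0.2591] 89.5 z [0.0043 0.008  0.0144]
top lower face 651 rect [0.5774 0.0189] [0.1334 0.07  ] 5.9 z [0.0483 0.0542 0.0592]
top plunger 50 rect [0.5713 0.0188] [0.0222 0.0218] 41.8 z [0.0667 0.0704 0.0754]
top dow 67 rect [0.5613 0.019 ] [0.0528 0.1022] 63.2 z [0.0652 0.07   0.0754]
top cov flange 533 rect [0.5178 0.2729] [0.2104 0.2105] 1.5 z [0.0096 0.0138 0.0187]
top hump 190 rect [0.5251 0.2793] [0.0571 0.0345] 17.2 z [0.0437 0.0491 0.0553]
top bench 19656 rect [0.5141 0.0673] [0.5 0.5] 0.0 z [-0.0064 -0.0006  0.0045]
scene plate 852 rect [ 0.564  -0.0138] [0.2464 0.1993] 0.9 z [0.0054 0.0092 0.0136]
scene lower face 793 rect [0.576  0.0186] [0.1358 0.074 ] 6.3 z [0.047  0.0539 0.0569]
scene plunger 58 rect [0.5699 0.017 ] [0.0232 0.025 ] 33.0 z [0.0677 0.0702 0.0724]
scene dow 77 rect [0.5684 0.0174] [0.0238 0.0976] 78.6 z [0.0652 0.07   0.0727]
scene cov flange 423 rect [0.5292 0.2811] [0.1358 0.0748] 17.7 z [0.01   0.0131 0.0168]
scene hump 148 rect [0.523  0.2787] [0.0562 0.0369] 18.8 z [0.0443 0.0488 0.0518]
scene bench 17737 rect [0.5141 0.0673] [0.4999 0.5   ] 0.0 z [-0.0039 -0.0008  0.0023]
```

View pics/c1.png

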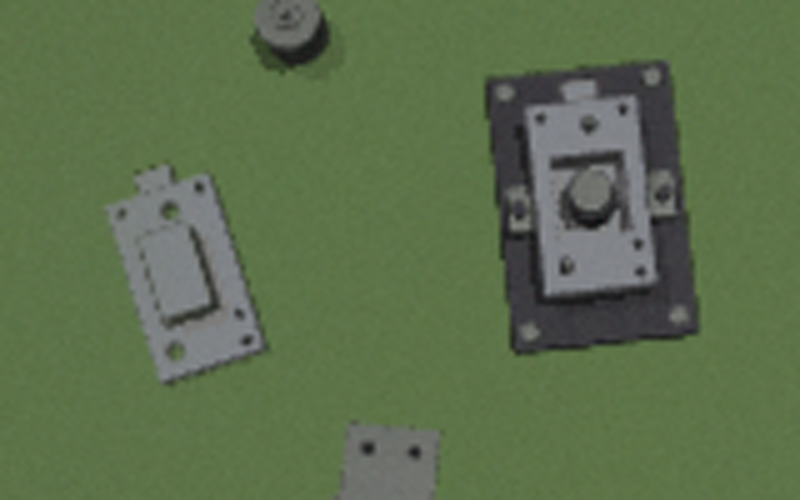

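View pics/c2.png

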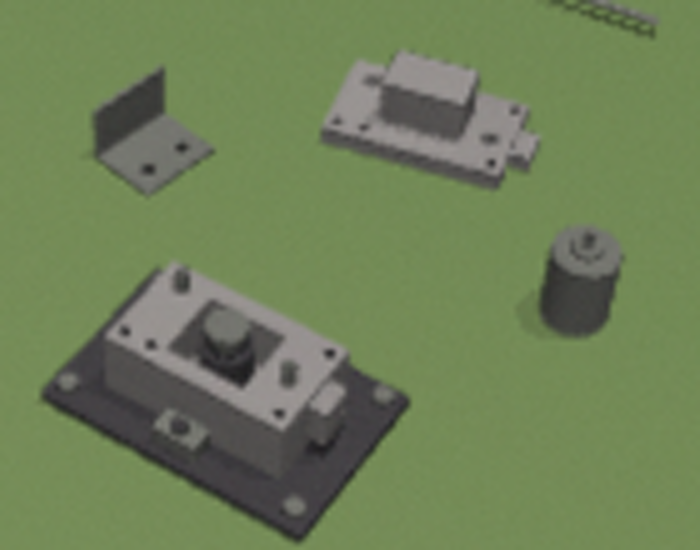

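```bash
cat > fit.py <<'E'
from h import *
from scipy.optimize import minimize
def rayplane(name,z):
    ci=camera_info(name);K=np.array(ci["K"]);v,u=np.mgrid[0:400,0:640]
    D=np.stack([(u-K[0,2])/K[0,0],(v-K[1,2])/K[1,1],np.ones(u.shape)],-1)@R.from_quat(ci["orientation"]).as_matrix().T
    o=np.array(ci["origin"]); return (o+D*((z-o[2])/D[...,2])[...,None])[...,:2]
def sd(p,hx,hy):
    q=np.abs(p)-[hx,hy]; return np.linalg.norm(np.maximum(q,0),axis=-1)+np.minimum(q.max(-1),0)
def fit(name,W,z,zl,hx,hy,x0,lug,inner,zt=9):
    X=rayplane(name,z); m=np.linalg.norm(X-np.array(x0[:2]),axis=-1)<.1
    X=X[m];lab=((W[m][:,2]>zl)&(W[m][:,2]<zt)).astype(float);ok=~np.isnan(W[m][:,2])
    def c(s):
        ca,sa=np.cos(s[2]),np.sin(s[2]);p=(X-s[:2])@np.array([[ca,-sa],[sa,ca]])
        d=sd(p,hx,hy)
        if lug: d=np.minimum(d,sd(p-[hx+7,0],7.0e-3,.012)) if 0 else np.minimum(d,sd(p-[hx+.007,0],.007,.012))
        w=ok&~((np.abs(p[:,0])<inner[0])&(np.abs(p[:,1])<inner[1]))
        return np.sum(w*(lab-1/(1+np.exp(d/.0012)))**2)
    best=min((minimize(c,np.array(x0)+[a,b,g],method="Nelder-Mead",options=dict(initial_simplex=np.array(x0)+[a,b,g]+np.array([[0,0,0],[.004,0,0],[0,.004,0],[0,0,.05]]))) for a in(-.002,.002) for b in(-.002,.002) for g in(-.04,.04)),key=lambda r:r.fun)
    return best.x,best.fun
E
python3 - <<'E'
from fit import *
for n in("top","scene"):
    W=np.load(n+"0.npz")["W"]
    for k,a in dict(low=(.055,.045,.06,.035,[.570,.018,.105],True,(.04,.025)),hump=(.05,.038,.028,.017,[.524,.279,.305],False,(0,0)),flange=(.014,.007,.06,.035,[.524,.279,.305],True,(.035,.03))).items():
        x,f=fit(n,W,*a); print(n,k,np.round(x[:2],4),round(np.degrees(x[2]),2),round(f,2))
E
```

```text
top low [0.5704 0.0181] 5.85 23.62
top hump [0.5247 0.2786] 17.82 8.91
top flange [0.5241 0.2792] 18.77 97.69
scene low [0.5708 0.0153] 6.12 71.49
scene hump [0.5263 0.2731] 18.89 31.19
scene flange [0.5238 0.2779] 18.08 118.15
```

```bash
for i in 1; do :; done
python3 -m inch '[[1,[0.44,-0.335,0],[0,0,0]],[1,[0.88,-0.67,0],[0,0,0]],[1,[0.88,-0.67,0],[0,0,0]]]' 40
python3 -m inch '[[1,[0.44,-0.335,0],[0,0,0]],[1,[0.88,-0.67,0],[0,0,0]],[1,[0.88,-0.67,0],[0,0,0]]]'
python3 -m inch '[[1,[0.44,-0.335,0],[0,0,0]],[1,[0.88,-0.67,0],[0,0,0]],[1,[0.88,-0.67,0],[0,0,0]]]'
```

```text
t: 0.4
tcp_pos: [0.3132, -0.4651, 0.2304]
tool_rot: [0.977, 0.214, 0.0, -0.003]
force: [0.2, -0.1, -0.9]
finger_gap: 0.519
t: 0.7
tcp_pos: [0.365, -0.3684, 0.2308]
tool_rot: [0.977, 0.215, -0.0, -0.002]
force: [-0.1, -0.6, -0.2]
finger_gap: 0.006
t: 1.0
tcp_pos: [0.4172, -0.2721, 0.2311]
tool_rot: [0.977, 0.215, -0.0, -0.001]
force: [-0.0, 0.3, 0.2]
finger_gap: 0.005
```

```bash

python3 -m inch '[[1,[0.44,-0.335,0],[0,0,0]],[1,[0.88,-0.67,0],[0,0,0]],[1,[0.88,-0.67,0],[0,0,0]]]'
python3 -m inch '[[1,[0.44,-0.335,0],[0,0,0]],[1,[0.88,-0.67,0],[0,0,0]],[1,[0.88,-0.67,0],[0,0,0]]]'
python3 -m inch '[[1,[0.4,-0.3,0],[0,0,0]],[1,[0.7,-0.5,0],[0,0,0.018]],[1,[0.7,-0.5,0],[0,0,0.018]],[1,[0.7,-0.5,0],[0,0,0.018]]]'
cat > rel.py <<'E'
import sys
from h import *
# target world x y z yaw(deg) -> shift/turn in tool units
s=sense();t=np.array([float(a) for a in sys.argv[1:4]])
r=R.from_quat(s["tool_rot"]);d=r.inv().apply(t-s["tcp_pos"])
M=r.as_matrix();psi=np.degrees(np.arctan2(M[1,0],M[0,0]))
print("t",round(s["t"],2),"tcp",np.round(s["tcp_pos"],4),"psi",round(psi,2),"tilt",np.round(np.degrees(M[:2,2]),2),"F",np.round(s["force"],1),"gap",round(s["finger_gap"],3))
print("shift",np.round(d/.1,3),"turnz",round((psi-float(sys.argv[4]))/360,4))
E
python3 rel.py .5705 .0178 .09 18.1
```

```text
t: 1.3
tcp_pos: [0.4699, -0.1756, 0.2312]
tool_rot: [0.977, 0.215, 0.0, -0.0]
force: [-0.4, 0.1, -0.4]
finger_gap: -0.004
t: 1.6
tcp_pos: [0.5226, -0.0786, 0.2313]
tool_rot: [0.977, 0.215, 0.001, 0.0]
force: [-0.1, 0.3, 0.1]
finger_gap: 0.006
t: 2.0
tcp_pos: [0.5638, -0.0073, 0.2309]
tool_rot: [0.987, 0.158, -0.0, 0.001]
force: [-0.0, 0.3, -0.3]
finger_gap: 0.004
t 2.0 tcp [ 0.5638 -0.0073  0.2309] psi 18.19 tilt [-0.04 -0.07] F [-0.   0.3 -0.3] gap 0.004
shift [ 0.144 -0.218  1.409] turnz 0.0003
```

```bash

python3 -m inch '[[1,[0.14,-0.22,0.3],[0,0,0]],[1,[0.14,-0.22,0.7],[0,0,0]],[1,[0.14,-0.22,1],[0,0,0]],[1,[0.14,-0.22,1],[0,0,0]]]'
python3 -m inch '[[1,[0,0,0.2],[0,0,0]],[1,[0,0,0.4],[0,0,0]],[1,[0,0,0.4],[0,0,0]],[1,[0,0,0.4],[0,0,0]]]'
python3 rel.py .5705 .0178 .061 18.1
python3 -c "
from h import *
im,d,W=cloud('scene','s1');cv2.imwrite('pics/s1c.png',cv2.resize(im[100:260,260:460],None,fx=3.5,fy=3.5,interpolation=cv2.INTER_CUBIC))"
```

```text
t: 2.4
tcp_pos: [0.5663, 0.0174, 0.1274]
tool_rot: [0.988, 0.156, -0.005, -0.001]
force: [0.1, -0.0, -0.8]
finger_gap: 0.001
t: 2.8
tcp_pos: [0.5707, 0.0178, 0.0925]
tool_rot: [0.988, 0.157, 0.001, 0.0]
force: [-0.2, 0.0, 0.6]
finger_gap: -0.001
t 2.8 tcp [0.5707 0.0178 0.0925] psi 18.03 tilt [ 0.07 -0.03] F [-0.2  0.   0.6] gap -0.001
shift [-0.002 -0.001  0.315] turnz -0.0002
```

View pics/s1c.png

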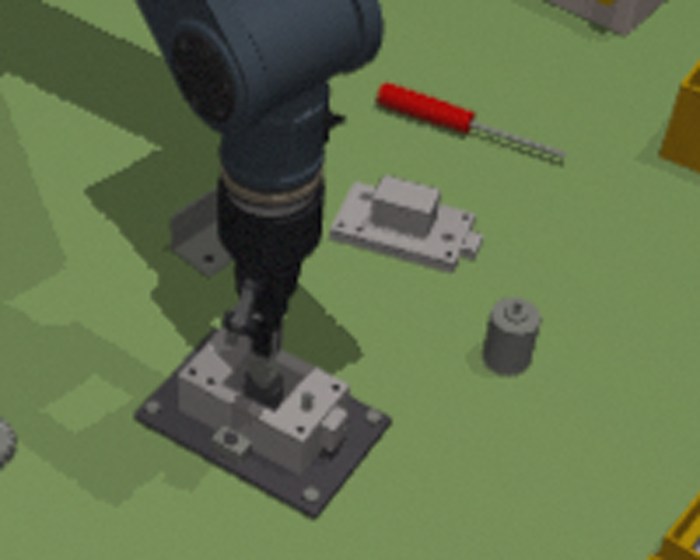

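The fingertips are centred over the plunger, at about (262,385) in the crop. Pressing now.

```bash

python3 -m inch '[[1,[0,0,0.1],[0,0,0]],[1,[0,0,0.2],[0,0,0]],[1,[0,0,0.24],[0,0,0]],[1,[0,0,0.24],[0,0,0]],[1,[0,0,0.24],[0,0,0]]]'
python3 -m inch '[[1,[0,0,0.03],[0,0,0]],[1,[0,0,0.06],[0,0,0]],[1,[0,0,0.06],[0,0,0]],[1,[0,0,0.06],[0,0,0]]]'
```

```text
t: 3.35
tcp_pos: [0.5707, 0.0189, 0.0678]
tool_rot: [0.988, 0.157, 0.0, 0.0]
force: [-0.4, -0.7, 5.4]
finger_gap: 0.001
t: 3.75
tcp_pos: [0.5707, 0.0188, 0.0622]
tool_rot: [0.988, 0.157, 0.001, 0.0]
force: [0.0, -1.0, 7.9]
finger_gap: 0.002
```

```bash

python3 -m inch '[[1,[0,0,0.015],[0,0,0]],[1,[0,0,0.015],[0,0,0]],[1,[0,0,0.015],[0,0,0]]]'
python3 -m inch '[[1,[0,0,0.01],[0,0,0]],[1,[0,0,0.01],[0,0,0]],[1,[0,0,0.01],[0,0,0]]]'
```

```text
t: 4.05
tcp_pos: [0.5707, 0.0188, 0.0611]
tool_rot: [0.988, 0.157, 0.001, 0.0]
force: [-2.1, -1.1, 10.0]
finger_gap: -0.001
t: 4.35
tcp_pos: [0.5707, 0.0189, 0.061]
tool_rot: [0.988, 0.158, 0.001, 0.001]
force: [-3.5, -0.9, 15.1]
finger_gap: -0.003
```

The force climbs with no further travel, so the plunger is on its stop. Retracting, then moving to the cover.

```bash

python3 -m inch '[[1,[0,0,0],[0,0,0]],[1,[0,0,-0.05],[0,0,0]],[1,[0,0,-0.3],[0,0,0]],[-1,[0,0,-0.8],[0,0,0]],[-1,[0,0,-1],[0,0,0]],[-1,[0,0,-1],[0,0,0]],[-1,[0,0,-1],[0,0,0]]]'
python3 rel.py .524 .279 .16 18.1
python3 - <<'E'
from h import *
im,d,W=cloud("scene","s2"); p=W[(abs(W[...,0]-.57)<.014)&(abs(W[...,1]-.018)<.014)&(W[...,2]>.055)&(W[...,2]<.09)]
print(len(p),np.percentile(p[:,2],[5,50,90]))
E
```

```text
t: 5.05
tcp_pos: [0.5696, 0.0193, 0.1586]
tool_rot: [0.988, 0.157, -0.0, -0.0]
force: [-0.1, -1.0, -0.3]
finger_gap: 0.681
t 5.05 tcp [0.5696 0.0193 0.1586] psi 18.1 tilt [-0.04  0.01] F [-0.1 -1.  -0.3] gap 0.681
shift [ 0.374 -2.61  -0.013] turnz 0.0
65 [0.0594049  0.07026912 0.07234243]
```

```bash

python3 -m inch '[[-1,[0.06,-0.44,0],[0,0,0]],[-1,[0.125,-0.87,0],[0,0,0]],[-1,[0.125,-0.87,0],[0,0,0]]]'
python3 -m inch '[[-1,[0.06,-0.44,0],[0,0,0]],[-1,[0.125,-0.87,0],[0,0,0]],[-1,[0.125,-0.87,0],[0,0,0]]]'
python3 -m inch '[[-1,[0.06,-0.44,0],[0,0,0]],[-1,[0.125,-0.87,0],[0,0,0]],[-1,[0.125,-0.87,0],[0,0,0]],[-1,[0.125,-0.87,0],[0,0,0]]]'
python3 rel.py .524 .279 .02 18.1
python3 -c "
from h import *
im,d,W=cloud('scene','s3');cv2.imwrite('pics/s3c.png',cv2.resize(im[60:220,280:480],None,fx=3.5,fy=3.5,interpolation=cv2.INTER_CUBIC))"
```

```text
t: 5.4
tcp_pos: [0.5516, 0.1099, 0.1566]
tool_rot: [0.987, 0.16, -0.003, -0.001]
force: [-0.2, -0.3, -0.9]
finger_gap: 1.002
t: 5.7
tcp_pos: [0.5374, 0.1959, 0.1569]
tool_rot: [0.987, 0.16, -0.002, -0.001]
force: [-0.6, -0.6, 0.2]
finger_gap: 1.001
t: 6.1
tcp_pos: [0.5239, 0.2785, 0.1573]
tool_rot: [0.987, 0.158, -0.001, 0.001]
force: [-0.0, -0.3, 1.3]
finger_gap: 0.998
t 6.1 tcp [0.5239 0.2785 0.1573] psi 18.21 tilt [-0.14 -0.09] F [-0.  -0.3  1.3] gap 0.998
shift [ 0.006 -0.005  1.373] turnz 0.0003
```

View pics/s3c.png

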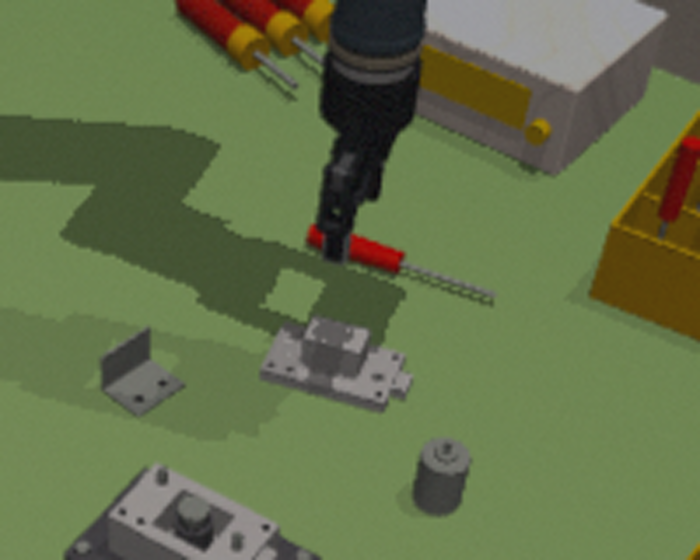

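The open fingers stand over the hump, at about (335,345) in the crop, and the plunger is back up. Descending.

```bash

python3 -m inch '[[-1,[0,0,0.3],[0,0,0]],[-1,[0,0,0.7],[0,0,0]],[-1,[0,0,0.9],[0,0,0]],[-1,[0,0,0.9],[0,0,0]],[-1,[0,0,0.9],[0,0,0]]]'
python3 rel.py .524 .279 .019 18.1
```

```text
t: 6.65
tcp_pos: [0.5252, 0.2774, 0.0686]
tool_rot: [0.988, 0.156, -0.0, 0.0]
force: [0.3, -0.2, 0.9]
finger_gap: 0.996
t 6.65 tcp [0.5252 0.2774 0.0686] psi 17.98 tilt [-0.05 -0.03] F [ 0.3 -0.2  0.9] gap 0.996
shift [-0.006 -0.019  0.496] turnz -0.0003
```

```bash

python3 -m inch '[[-1,[0,-0.02,0.2],[0,0,0]],[-1,[0,-0.02,0.4],[0,0,0]],[-1,[0,-0.02,0.49],[0,0,0]],[-1,[0,-0.02,0.49],[0,0,0]],[-1,[0,-0.02,0.49],[0,0,0]]]'
python3 -m inch '[[0,[0,0,0],[0,0,0]],[0.5,[0,0,0],[0,0,0]],[1,[0,0,0],[0,0,0]],[1,[0,0,0],[0,0,0]],[1,[0,0,0],[0,0,0]],[1,[0,0,0],[0,0,0]],[1,[0,0,0],[0,0,0]],[1,[0,0,0],[0,0,0]]]' 60
python3 rel.py .524 .279 .019 18.1
```

```text
t: 7.15
tcp_pos: [0.5251, 0.2807, 0.0209]
tool_rot: [0.988, 0.157, 0.001, -0.0]
force: [-0.8, -0.5, -0.2]
finger_gap: 1.003
t: 7.95
tcp_pos: [0.5245, 0.281, 0.0205]
tool_rot: [0.988, 0.157, 0.001, -0.0]
force: [-0.8, -0.1, 5.5]
finger_gap: 0.388
t 7.95 tcp [0.5245 0.281  0.0205] psi 18.09 tilt [0.06 0.03] F [-0.8 -0.1  5.5] gap 0.388
shift [-0.011  0.018  0.015] turnz -0.0
```

```bash

python3 -m inch '[[1,[0,0,-0.1],[0,0,0]],[1,[0,0,-0.4],[0,0,0]],[1,[0,0,-0.8],[0,0,0]],[1,[0,0,-1],[0,0,0]],[1,[0,0,-1],[0,0,0]],[1,[0,0,-1],[0,0,0]]]'
python3 rel.py .5705 .0178 .13 5.9
python3 -c "
from h import *
im,d,W=cloud('scene','s4');cv2.imwrite('pics/s4c.png',cv2.resize(im[60:220,280:480],None,fx=3.5,fy=3.5,interpolation=cv2.INTER_CUBIC))"
```

```text
t: 8.55
tcp_pos: [0.5233, 0.2804, 0.1193]
tool_rot: [0.988, 0.157, -0.001, 0.0]
force: [-0.8, 0.4, -4.0]
finger_gap: 0.391
t 8.55 tcp [0.5233 0.2804 0.1193] psi 18.09 tilt [-0.07 -0.02] F [-0.8  0.4 -4. ] gap 0.391
shift [-0.367  2.643 -0.106] turnz 0.0339
```

View pics/s4c.png

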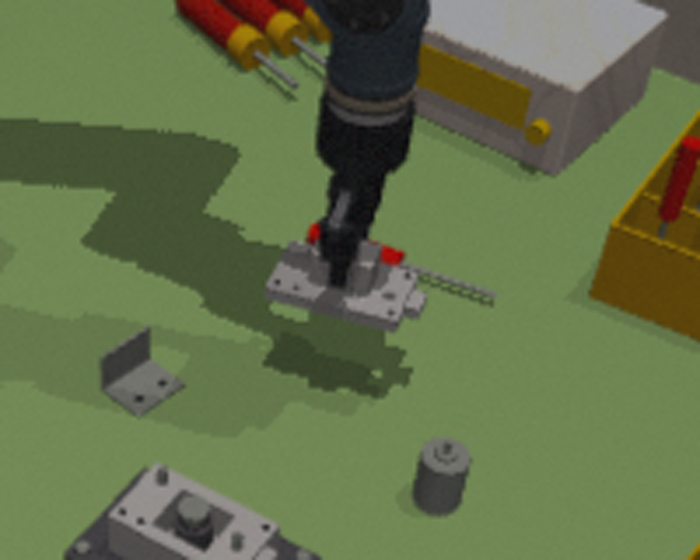

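```bash

python3 -m inch '[[1,[-0.06,0.44,-0.05],[0,0,0]],[1,[-0.12,0.88,-0.1],[0,0,0]],[1,[-0.12,0.88,-0.1],[0,0,0]]]'
python3 -m inch '[[1,[-0.06,0.44,0],[0,0,0]],[1,[-0.12,0.88,0],[0,0,0]],[1,[-0.12,0.88,0],[0,0,0]]]'
python3 -m inch '[[1,[-0.06,0.44,0],[0,0,0.015]],[1,[-0.12,0.88,0],[0,0,0.034]],[1,[-0.12,0.88,0],[0,0,0.034]],[1,[-0.12,0.88,0],[0,0,0.034]],[1,[-0.12,0.88,0],[0,0,0.034]]]'
python3 rel.py .5705 .0178 .13 5.9
python3 -c "
from h import *
im,d,W=cloud('scene','s5');cv2.imwrite('pics/s5c.png',cv2.resize(im[120:260,250:430],None,fx=4,fy=4,interpolation=cv2.INTER_CUBIC))
im,d,W=cloud('top','t5');cv2.imwrite('pics/t5c.png',cv2.resize(im[140:240,250:390],None,fx=5,fy=5,interpolation=cv2.INTER_CUBIC))"
```

```text
t: 8.9
tcp_pos: [0.5403, 0.1886, 0.1282]
tool_rot: [0.988, 0.155, -0.002, 0.001]
force: [0.2, 0.2, -2.7]
finger_gap: 0.395
t: 9.2
tcp_pos: [0.5565, 0.1014, 0.128]
tool_rot: [0.988, 0.155, -0.001, 0.001]
force: [-0.2, 0.0, -2.9]
finger_gap: 0.39
t: 9.7
tcp_pos: [0.5705, 0.0199, 0.1286]
tool_rot: [0.999, 0.052, -0.002, -0.001]
force: [-0.0, 1.3, -3.1]
finger_gap: 0.389
t 9.7 tcp [0.5705 0.0199 0.1286] psi 5.9 tilt [-0.19  0.06] F [-0.   1.3 -3.1] gap 0.389
shift [-0.002  0.021 -0.014] turnz 0.0
```

View pics/s5c.png

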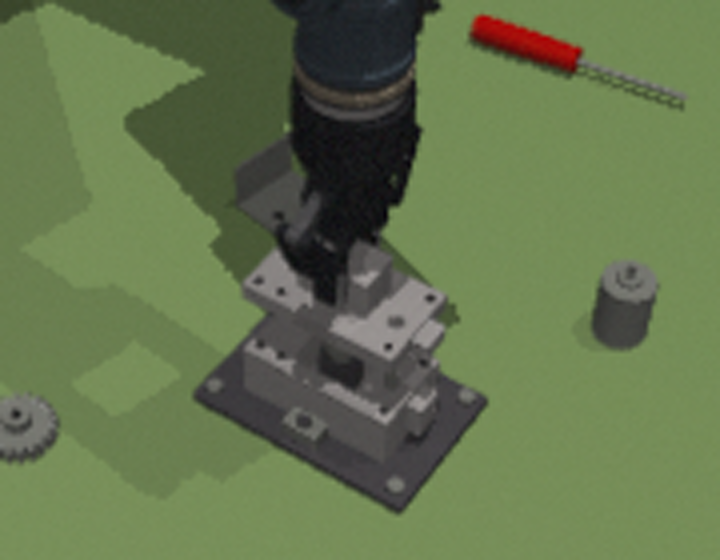

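View pics/t5c.png

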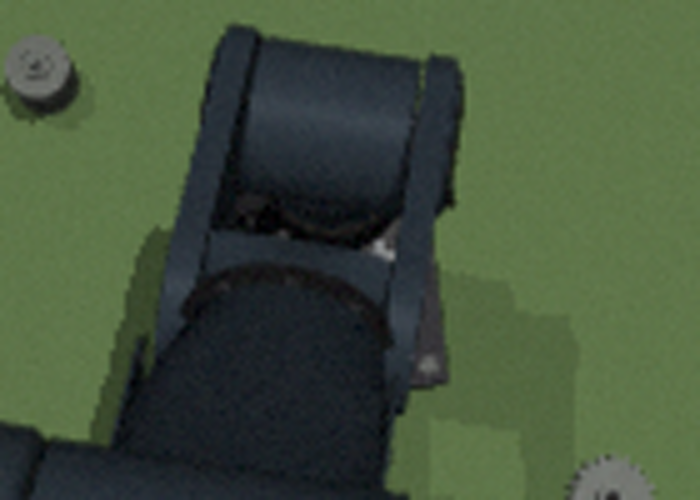

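```bash
cat > fit2.py <<'E'
from fit import *
def fit2(W,z,x0,inner=(.036,.03),name="scene",b=.005):
    X=rayplane(name,z); m=np.linalg.norm(X-np.array(x0[:2]),axis=-1)<.1
    X=X[m];wz=W[m][:,2];ok=~np.isnan(wz)&(wz<z+b);lab=(wz>z-b).astype(float)
    def c(s):
        ca,sa=np.cos(s[2]),np.sin(s[2]);p=(X-s[:2])@np.array([[ca,-sa],[sa,ca]])
        d=np.minimum(sd(p,.06,.035),sd(p-[.067,0],.007,.012))
        w=ok&~((np.abs(p[:,0])<inner[0])&(np.abs(p[:,1])<inner[1]))
        return np.sum(w*(lab-1/(1+np.exp(d/.0012)))**2)
    best=min((minimize(c,np.array(x0),method="Nelder-Mead",options=dict(initial_simplex=np.array(x0)+[a,e,g]+np.array([[0,0,0],[.004,0,0],[0,.004,0],[0,0,.05]]))) for a in(-.003,.003) for e in(-.003,.003) for g in(-.04,.04)),key=lambda r:r.fun)
    return np.round([*best.x[:2],np.degrees(best.x[2])],4),round(best.fun,1),int(ok.sum())
E
python3 - <<'E'
from fit2 import *
W0=np.load("scene0.npz")["W"];W5=np.load("s5.npz")["W"]
m=(abs(W5[...,0]-.57)<.08)&(abs(W5[...,1]-.02)<.06)&(W5[...,2]>.112)&(W5[...,2]<.132)
print("flange z",np.histogram(W5[m][:,2],10))
for b in(.004,.006):
    print("low",fit2(W0,.055,[.5705,.0175,.103],b=b)); print("cover0",fit2(W0,.014,[.524,.279,.31],b=b))
    print("cover held",[fit2(W5,z,[.5705,.0195,.103],b=b) for z in(.121,.123,.125)])
Wt=np.load("top0.npz")["W"]
print("top low",fit2(Wt,.055,[.5705,.0175,.103],name="top",b=.02),fit2(Wt,.014,[.524,.279,.31],name="top",b=.009))
E
```

```text
flange z (array([ 29,  27,  30, 115, 259, 148,  21,   8,   9,  10]), array([0.11200818, 0.11399073, 0.11597328, 0.11795583, 0.11993839,
       0.12192094, 0.12390349, 0.12588604, 0.12786859, 0.12985114,
       0.13183369]))
low (array([0.5696, 0.0175, 5.9454]), np.float64(33.0), 2935)
cover0 (array([ 0.5233,  0.2778, 18.7632]), np.float64(34.2), 1780)
cover held [(array([0.5694, 0.0172, 6.9223]), np.float64(33.4), 2488), (array([0.5699, 0.0171, 6.3775]), np.float64(47.9), 2491), (array([0.5701, 0.0164, 5.6234]), np.float64(144.7), 2490)]
low (array([0.5701, 0.017 , 5.8778]), np.float64(40.5), 2937)
cover0 (array([ 0.5241,  0.2767, 18.99  ]), np.float64(34.9), 1792)
cover held [(array([0.5699, 0.0161, 7.4891]), np.float64(41.2), 2498), (array([0.5706, 0.0159, 6.9319]), np.float64(32.6), 2500), (array([0.5711, 0.0157, 6.3282]), np.float64(47.8), 2500)]
top low (array([0.57  , 0.0181, 5.9832]), np.float64(25.9), 3129) (array([ 0.5245,  0.2793, 18.6224]), np.float64(174.9), 2798)
```

```bash

python3 -m inch '[[1,[0,-0.006,0.15],[0,0,0.0017]],[1,[0,-0.006,0.28],[0,0,0.0017]],[1,[0,-0.006,0.28],[0,0,0.0017]],[1,[0,-0.006,0.28],[0,0,0.0017]],[1,[0,-0.006,0.28],[0,0,0.0017]]]'
python3 rel.py .5705 .0203 .096 5.3
python3 - <<'E'
from fit2 import *
im,d,W5=cloud('scene','s6');cv2.imwrite('pics/s6c.png',cv2.resize(im[120:260,250:430],None,fx=4,fy=4,interpolation=cv2.INTER_CUBIC))
m=(abs(W5[...,0]-.57)<.08)&(abs(W5[...,1]-.02)<.06)&(W5[...,2]>.084)&(W5[...,2]<.102);z=np.median(W5[m][:,2]);print(z)
for b in(.004,.006): print(fit2(W5,z,[.5705,.0175,.103],b=b),fit2(W5,z+.001,[.5705,.0175,.103],b=b))
E
```

```text
t: 10.3
tcp_pos: [0.5721, 0.0194, 0.1021]
tool_rot: [0.999, 0.046, 0.0, 0.0]
force: [0.7, -0.4, -3.6]
finger_gap: 0.388
t 10.3 tcp [0.5721 0.0194 0.1021] psi 5.27 tilt [ 0.04 -0.01] F [ 0.7 -0.4 -3.6] gap 0.388
shift [-0.015 -0.011  0.061] turnz -0.0001
0.09420109889124334
(array([0.5705, 0.017 , 6.5621]), np.float64(31.7), 2443) (array([0.5709, 0.0169, 6.1946]), np.float64(30.3), 2444)
(array([0.5714, 0.0159, 6.3845]), np.float64(37.6), 2458) (array([0.5715, 0.0158, 6.5842]), np.float64(33.8), 2455)
```

View pics/s6c.png

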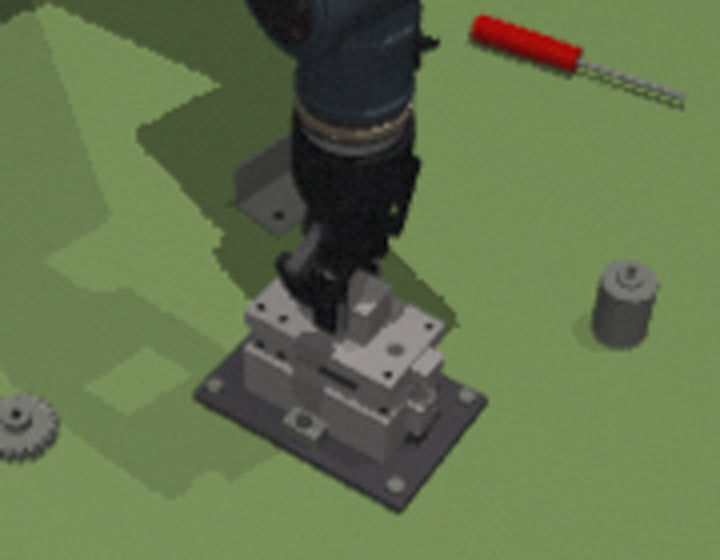

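The cover sits evenly over the lower half, with its lug (crop about (428,362)) over the lower lug. I'll apply the measured correction of about 1 mm and lower it onto the tapers.

```bash

python3 -m inch '[[1,[-0.011,-0.008,0],[0,0,0.001]],[1,[-0.011,-0.008,0.03],[0,0,0.001]],[1,[-0.011,-0.008,0.06],[0,0,0.001]],[1,[-0.011,-0.008,0.09],[0,0,0.001]],[1,[-0.011,-0.008,0.11],[0,0,0.001]],[1,[-0.011,-0.008,0.11],[0,0,0.001]],[1,[-0.011,-0.008,0.11],[0,0,0.001]]]'
python3 -c "
from h import *
s=sense();print(s['force'],s['ft_torque'])"
python3 rel.py .5705 .0203 .0755 5.3
```

```text
t: 11.05
tcp_pos: [0.5706, 0.0199, 0.0907]
tool_rot: [0.999, 0.043, -0.0, -0.0]
force: [-0.8, 0.6, -2.8]
finger_gap: 0.392
[-0.75968857  0.58376574 -2.82754306] [ 0.01207577 -0.02594925 -0.00280011]
t 11.05 tcp [0.5706 0.0199 0.0907] psi 4.87 tilt [-0.01  0.  ] F [-0.8  0.6 -2.8] gap 0.392
shift [-0.001 -0.004  0.152] turnz -0.0012
```

```bash

python3 -m inch '[[1,[0,0,0.02],[0,0,0]],[1,[0,0,0.03],[0,0,0]],[1,[0,0,0.04],[0,0,0]],[1,[0,0,0.04],[0,0,0]],[1,[0,0,0.04],[0,0,0]]]'
python3 -c "
from h import *
s=sense();print(s['force'],s['ft_torque'])"
python3 rel.py .5705 .0203 .0755 5.3
```

```text
t: 11.55
tcp_pos: [0.5706, 0.0196, 0.0867]
tool_rot: [0.999, 0.043, -0.0, 0.0]
force: [-0.2, -2.7, -3.4]
finger_gap: 0.39
[-0.20377974 -2.734942   -3.36712879] [-0.39711831  0.07244862  0.06350986]
t 11.55 tcp [0.5706 0.0196 0.0867] psi 4.9 tilt [-0.01 -0.03] F [-0.2 -2.7 -3.4] gap 0.39
shift [-0.    -0.007  0.112] turnz -0.0011
```

```bash

python3 -m inch '[[1,[0,0.006,0],[0,0,-0.0012]],[1,[0,0.006,0],[0,0,-0.0012]],[1,[0,0.006,0.01],[0,0,-0.0012]],[1,[0,0.006,0.015],[0,0,-0.0012]],[1,[0,0.006,0.015],[0,0,-0.0012]]]'
python3 -c "
from h import *
s=sense();print(s['force'],s['ft_torque'])"
python3 rel.py .5705 .0203 .0755 5.3
```

```text
t: 12.05
tcp_pos: [0.5706, 0.0194, 0.0852]
tool_rot: [0.999, 0.046, -0.0, -0.0]
force: [0.2, -0.6, -3.1]
finger_gap: 0.386
[ 0.19366099 -0.6111339  -3.10361325] [0.02441218 0.03609328 0.00873614]
t 12.05 tcp [0.5706 0.0194 0.0852] psi 5.3 tilt [-0.01  0.01] F [ 0.2 -0.6 -3.1] gap 0.386
shift [-0.    -0.009  0.097] turnz 0.0
```

Forces are nearly nil. Continuing down against the plunger with a firmer grip.

```bash

python3 -m inch '[[1,[0,0,0.01],[0,0,0]],[1,[0,0,0.02],[0,0,0]],[1,[0,0,0.03],[0,0,0]],[1,[0,0,0.04],[0,0,0]],[1,[0,0,0.04],[0,0,0]],[1,[0,0,0.04],[0,0,0]]]' 80
python3 -c "
from h import *
s=sense();print(s['force'],s['ft_torque'])"
python3 rel.py .5705 .0203 .0755 5.3
```

```text
t: 12.65
tcp_pos: [0.5707, 0.0193, 0.0816]
tool_rot: [0.999, 0.046, 0.0, -0.0]
force: [-1.4, 0.6, 1.5]
finger_gap: 0.384
[-1.43104377  0.61227203  1.46696508] [0.01547    0.237847   0.04306689]
t 12.65 tcp [0.5707 0.0193 0.0816] psi 5.31 tilt [0.02 0.  ] F [-1.4  0.6  1.5] gap 0.384
shift [-0.002 -0.01   0.061] turnz 0.0
```

```bash

python3 -m inch '[[1,[0,0,0.01],[0,0,0]],[1,[0,0,0.02],[0,0,0]],[1,[0,0,0.03],[0,0,0]],[1,[0,0,0.04],[0,0,0]],[1,[0,0,0.04],[0,0,0]],[1,[0,0,0.04],[0,0,0]]]'
python3 -m inch '[[1,[0,0,0.01],[0,0,0]],[1,[0,0,0.015],[0,0,0]],[1,[0,0,0.015],[0,0,0]],[1,[0,0,0.015],[0,0,0]]]'
python3 -c "
from h import *
s=sense();print(s['force'],s['ft_torque'])"
```

```text
t: 13.25
tcp_pos: [0.5708, 0.0193, 0.0774]
tool_rot: [0.999, 0.046, 0.0, -0.0]
force: [-1.3, 0.7, 3.8]
finger_gap: 0.384
t: 13.65
tcp_pos: [0.5708, 0.0193, 0.0759]
tool_rot: [0.999, 0.046, 0.0, -0.0]
force: [-1.2, 0.8, 4.6]
finger_gap: 0.381
[-1.20328974  0.79331581  4.59484923] [0.14813585 0.22436079 0.01052091]
```

```bash

python3 -m inch '[[1,[0,0,0.006],[0,0,0]],[1,[0,0,0.006],[0,0,0]],[1,[0,0,0.006],[0,0,0]]]'
python3 -m inch '[[1,[0,0,0.006],[0,0,0]],[1,[0,0,0.006],[0,0,0]],[1,[0,0,0.006],[0,0,0]]]'
python3 -m inch '[[1,[0,0,0.006],[0,0,0]],[1,[0,0,0.006],[0,0,0]],[1,[0,0,0.006],[0,0,0]]]'
```

```text
t: 13.95
tcp_pos: [0.5707, 0.0193, 0.0756]
tool_rot: [0.999, 0.046, 0.0, 0.0]
force: [-1.4, 1.1, 5.5]
finger_gap: 0.383
t: 14.25
tcp_pos: [0.5707, 0.0193, 0.0755]
tool_rot: [0.999, 0.046, 0.0, 0.0]
force: [-3.2, 0.7, 10.3]
finger_gap: 0.381
t: 14.55
tcp_pos: [0.5708, 0.0193, 0.0756]
tool_rot: [0.999, 0.046, 0.0, 0.0]
force: [-4.0, 1.4, 13.5]
finger_gap: 0.383
```

The force jumped at TCP z 0.0755, which is the expected closed height (0.0205 + 0.055). Checking with the camera.

```bash

python3 -m inch '[[1,[0,0,0],[0,0,0]],[1,[0,0,0],[0,0,0]],[1,[0,0,0],[0,0,0]]]'
python3 - <<'E'
from fit2 import *
im,d,W5=cloud('scene','s7');cv2.imwrite('pics/s7c.png',cv2.resize(im[120:260,250:430],None,fx=4,fy=4,interpolation=cv2.INTER_CUBIC))
print(fit2(W5,.069,[.5705,.0175,.103],b=.005))
m=(abs(W5[...,0]-.57)<.08)&(abs(W5[...,1]-.02)<.06)&(W5[...,2]>.06)&(W5[...,2]<.078);p=W5[m];print("flange z",np.median(p[:,2]))
q=p[abs(p[:,2]-np.median(p[:,2]))<.004];A=np.c_[q[:,:2],np.ones(len(q))];print("slope",np.linalg.lstsq(A,q[:,2],rcond=None)[0][:2])
s=sense();print(s['t'],s['force'],s['tcp_pos'])
E
```

```text
t: 14.85
tcp_pos: [0.5707, 0.0193, 0.0755]
tool_rot: [0.999, 0.046, 0.0, 0.0]
force: [-3.1, 0.8, 14.2]
finger_gap: 0.387
(array([0.5699, 0.0165, 6.0743]), np.float64(24.4), 2398)
flange z 0.06794811730353278
slope [-0.00485536  0.00484022]
14.9 [-3.81724965  0.45106505 13.73727284] [0.57072761 0.01929889 0.07553603]
```

View pics/s7c.png

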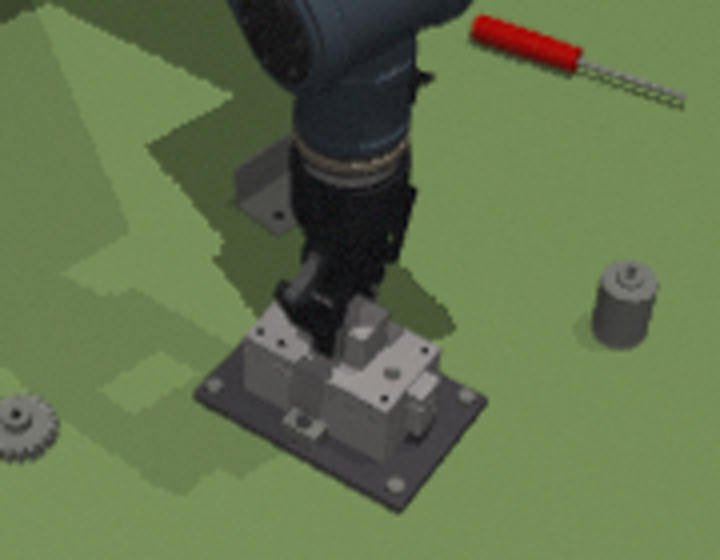

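The picture shows the pair closed with no seam visible, the lugs stacked at about (425,390) in the crop, and the flange top at 0.068 m and level. Handing in.

```bash
python3 -c "
from station import sign_off;print(sign_off())"
```

```text
the job is handed in; nothing more can be done
None
```

The job is handed in at about 15 s of the 51 s allowed. The cover is pressed shut on the lower half and still held; `sign_off` gives no verdict, so the result itself is not confirmed.

**What I did**
- **Plunger check:** I pressed the plunger with the shut fingers until the force climbed to 15 N with no further travel, at TCP z 0.061. I then let go. The depth image showed its head back at about 70 mm, against 71 mm at rest.
- **Cover:** I gripped the oblong cover by its hump and lined it up over the dowels with lug over lug. On the dowels I eased off a 2.7 N side force by shifting about 0.6 mm and turning about 0.4°, then pressed down until the force jumped.

**Last checks**
- **Closure:** TCP z was 0.0755, the expected closed height, with about 14 N upward force at the wrist and the grip still on (80 N commanded).
- **Camera fit:** The cover was within about 1 mm and 0.2° of the lower half, level to about 0.005 rad. The flange top read 68 mm against 69 mm expected, which is within the calibration.
- **Disagreements:** The camera's y readings ran about 2 to 3 mm below the arm's throughout. A side force of 3 to 4 N remained at the end.
- **Not measured:** I did not measure the plunger's travel under the closed cover; I inferred it from the closed faces. I also did not measure the bystanders again. Those visible in the last picture looked to be in place, and the arm touched none of them as far as I could tell.

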